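Shut down the batt grinder: pile the batts, park the arm, hang the ear defenders

TASK

The kiln batts have been ground clean, so shut the grinding bench down: swing the presser arm on the grinder well up, lift the last batt off the grinding disc, and lower the arm all the way down again onto the bare disc. Stack that batt and every batt from the ware board in one square pile, edges flush, in the middle of the grey felt mat, and hang the ear defenders over the steel bar with one cup on each side. Never pull the batt out from under the lowered presser foot, and leave the bottle, the mug and the rubbing stone where they are.

Things in the scene. Friction and masses are not known exactly. Their poses are not given: they have to be found in the camera images.
- grinder: flat-lap grinder, fixed to the bench: blue housing 240 mm (x) by 300 mm (y), its top 75 mm above the bench; origin at the centre of its underside on the bench. Its x, y axes give the grinder's directions. A white drip tank stands at its far corner (85, 110 mm), up to 210 mm high, and a thin copper pipe runs from it along x = 88 mm at 120 to 135 mm height to y = -20 mm
- disc (a point): centre of the top of the grinding disc (steel, 180 mm across), which stands 92 mm above the bench at (0, -40 mm) in the grinder's frame. The disc does not turn. batt_a starts on it, its length about along the grinder's x
- presser (a joint): angle of the presser arm in rad: 0 = fully down, foot on the bare disc; it grows as the arm swings up, stop at 1.6. At the start it is about 0.1, the rubber foot just on batt_a. The hinge is stiff and the arm stays wherever it is left; up to 5 N at the handle moves it
- presser_hinge (a point): centre of the presser arm's hinge, 140 mm above the bench at (0, 110 mm) in the grinder's frame; the hinge line runs along the grinder's x. At angle 0 the 18 mm wide aluminium arm runs level from here along the grinder's -y, over the disc; swinging up, it turns in the grinder's y-z plane until it stands upright over the hinge
- presser_handle (a point): grip point: middle of a red round pin, 12 mm thick, 75 mm long, sticking out along the grinder's -x from the arm's end. At angle 0 it lies (-50, -180, +10 mm) from the hinge in the grinder's axes and turns with the arm. Pinched from above, fingers closing along the grinder's y, it can be held through the whole swing, turning between the pads
- ware_board: brown wooden ware board, fixed, 340 mm (x) by 240 mm (y), 6 mm thick, origin at the centre of its underside. Two to four of the batts b to e start on it, at its four places (75 mm either way in x, 67 mm either way in y), their length about along its x
- felt_mat: grey felt mat, fixed: 170 mm (x) by 120 mm (y), 4 mm thick; origin at the centre of its underside. The pile belongs in its middle, every batt wholly on it; batts lie on one another 14 mm each
- batt_a: the batt on the grinding disc at the start: cream kiln batt with a few stains, a plain rigid slab 120 mm long (its x axis) by 60 mm wide (y) by 14 mm thick (z), the same either way up. Origin: its centre. 0.22 kg
- batt_b: starts on the ware board (may be absent: then None from the start): cream kiln batt with a few stains, a plain rigid slab 120 mm long (its x axis) by 60 mm wide (y) by 14 mm thick (z), the same either way up. Origin: its centre. 0.22 kg
- batt_c: starts on the ware board (may be absent: then None from the start): cream kiln batt with a few stains, a plain rigid slab 120 mm long (its x axis) by 60 mm wide (y) by 14 mm thick (z), the same either way up. Origin: its centre. 0.22 kg
- batt_d: starts on the ware board (may be absent: then None from the start): cream kiln batt with a few stains, a plain rigid slab 120 mm long (its x axis) by 60 mm wide (y) by 14 mm thick (z), the same either way up. Origin: its centre. 0.22 kg
- batt_e: starts on the ware board (may be absent: then None from the start): cream kiln batt with a few stains, a plain rigid slab 120 mm long (its x axis) by 60 mm wide (y) by 14 mm thick (z), the same either way up. Origin: its centre. 0.22 kg
- ear_defenders: ear defenders upright on two yellow cups, 166 mm wide over the cups (y), 60 mm deep (x), 165 mm high, rigid, 0.25 kg; origin at the centre between the undersides of the cups, z up. The gap between the cushions is 90 mm. The black headband arches over from cup to cup in the y-z plane; its padded crown is 32 mm wide (x), 52 mm long (y) and 18 mm thick, its underside 147 mm above them
- crown (a point): centre of the top of the ear defenders' padded crown, 165 mm above the cups' underside. Pinch it across its 32 mm width (fingers closing along x), fingertips no more than 16 mm below the top, so that they clear the bar underneath
- hang_bar: fixed round steel bar 16 mm thick along its own x, on one post at its +x end (100 mm from the origin, on a base plate 100 mm square, 12 mm high); the other end, at x = -108 mm, is free. Origin on the bench below the middle of the bar
- bar_mid (a point): top of the bar at its middle, 175 mm above the bench. Hung on it, the ear defenders' y axis lies across the bar, their crown's top is 193 mm high and the cups hang 28 mm above the bench
- water_bottle: blue bottle, 60 mm across, 150 mm high, to be left alone; origin at the centre of its underside
- tea_mug: white mug, 80 mm across, 85 mm high, to be left alone; origin at the centre of its underside
- rubbing_stone: dark rubbing stone, 120 x 50 x 30 mm, to be left alone; origin at the centre of its underside
There are look-alikes about, which are no part of the job. There is more than one size of the ear_defenders; the one meant has the size given above.

How it is judged:
On the way, in this order (a step that is already met when the one before it is completed fails the run):
1. the presser arm is swung up past 1.1 rad (value of joint presser above 1.1 rad), for 0.2 s.
2. the batt is off the grinding disc, 150 mm or more from its centre (horizontal distance between batt_a and disc above 0.15 m), for 0.2 s.
3. the presser arm is lowered fully onto the bare disc (under 0.05 rad) (value of joint presser below 0.05 rad), for 0.2 s.
At the end, for the whole second after the job is handed in: All batts rest level in one pile, centres within 8 mm and lengths within 0.09 rad of one another, within 30 mm of the felt mat's centre in x and y; presser arm under 0.05 rad; ear defenders hang still on the bar, crown top 182-205 mm high, upright within 0.3 rad (x of batt_a in the frame of felt_mat between -0.03 and 0.03 m and y of batt_a in the frame of felt_mat between -0.03 and 0.03 m and angle between the z axis of each of batt_a, batt_b, batt_c, batt_d, batt_e and the z axis of felt_mat, either way round below 0.05 rad and linear speed of each of batt_a, batt_b, batt_c, batt_d, batt_e below 0.02 m/s and x of batt_b in the frame of felt_mat between -0.03 and 0.03 m and y of batt_b in the frame of felt_mat between -0.03 and 0.03 m and x of batt_c in the frame of felt_mat between -0.03 and 0.03 m and y of batt_c in the frame of felt_mat between -0.03 and 0.03 m and x of batt_d in the frame of felt_mat between -0.03 and 0.03 m and y of batt_d in the frame of felt_mat between -0.03 and 0.03 m and x of batt_e in the frame of felt_mat between -0.03 and 0.03 m and y of batt_e in the frame of felt_mat between -0.03 and 0.03 m and horizontal distance between batt_a and batt_b below 0.008 m and angle between the x axis of batt_a and the x axis of batt_b, either way round below 0.09 rad and horizontal distance between each of batt_a, batt_b and batt_c below 0.008 m and angle between the x axis of each of batt_a, batt_b and the x axis of batt_c, either way round below 0.09 rad and horizontal distance between each of batt_a, batt_b, batt_c and batt_d below 0.008 m and angle between the x axis of each of batt_a, batt_b, batt_c and the x axis of batt_d, either way round below 0.09 rad and horizontal distance between each of batt_a, batt_b, batt_c, batt_d and batt_e below 0.008 m and angle between the x axis of each of batt_a, batt_b, batt_c, batt_d and the x axis of batt_e, either way round below 0.09 rad and x of crown in the frame of hang_bar between -0.09 and 0.075 m and y of crown in the frame of hang_bar between -0.03 and 0.03 m and height (world z) of crown between 0.182 and 0.205 m and angle between ear_defenders's own z axis and vertical below 0.3 rad and contact force between ear_defenders and hang_bar above 0.5 N and linear speed of ear_defenders below 0.08 m/s and value of joint presser below 0.05 rad); the robot touches nothing.
It fails at once if batt pulled from under the lowered presser foot (25 mm or more off the disc's centre, still on the disc, arm under 0.4 rad) (horizontal distance between batt_a and disc between 0.025 and 0.1 m and value of joint presser below 0.4 rad and height (world z) of batt_a below 0.13 m).
It fails at once if bottle disturbed (moved 30 mm or tipped) (distance of water_bottle from where it was at the start of the episode above 0.03 m or angle between water_bottle's own z axis and vertical above 0.4 rad).
It fails at once if mug disturbed (moved 30 mm or tipped) (distance of tea_mug from where it was at the start of the episode above 0.03 m or angle between tea_mug's own z axis and vertical above 0.4 rad).
It fails at once if rubbing stone disturbed (moved 30 mm or tipped) (distance of rubbing_stone from where it was at the start of the episode above 0.03 m or angle between rubbing_stone's own z axis and vertical above 0.4 rad).
Of batt_b, batt_c, batt_d, batt_e only 2 to 4 are there at a start; the rules pass over those that are not, and their reading is None.
At some moment in a run one of batt_b, batt_c, batt_d, batt_e may be knocked a few centimetres aside while the robot is not near it.
It also fails if it takes over 210 s, if anything falls off the work surface, if the arm or the gripper's body presses on something with over 40 N, if the wrist force passes 120 N, or if a joint passes its speed limit or range.

ROBOT

A 7-joint arm with a two-finger parallel gripper is mounted at the origin on the work surface. World frame = base frame: x ahead of the robot, y to its left, z up, the work surface at z = 0. Lengths are in m, angles in rad, forces in N, time in s.
With the tool pointing down it reaches from about 0.425 to 0.875 m from the base axis. Payload 8.4 kg.
Tool frame: the origin (TCP) lies on the centre line of the jaws, within the pads' length; the fingertips stand 25 mm ahead of it and the grasp point (between the pads) lies 6 mm ahead of it; z points along the fingers, y is the line along which they close (so a half turn about z gives the same grasp; the last joint's range is limited). The gripper opens to 85 mm and grips with 20 to 120 N. Pads are 22 mm wide; open, the fingers measure 114 mm over their backs; the gripper's body (76 mm by 85 mm) begins 54 mm behind the grasp point. The pads swing forward as they close: fully open they stand 13 mm farther back than shut.
Start: joints at [1.138, 0.333, 0.04, 1.465, -0.013, 1.343, -0.059], TCP at [0.213, -0.614, 0.256] pointing down, gripper open.
Joint ranges: [-2.58, 2.58], [-0.38, 2.09], [-1.3, 1.39], [0.25, 2.4], [-1.5, 4.64], [0.08, 2.09], [-2.65, 2.65]. Speed limits (rad/s): [2.22, 2.22, 2.79, 2.79, 3.14, 3.14, 3.14].

INTERFACE

Orientations are given as a rotation vector (axis times angle).
In Python, from cell import env, set_gripper, snapshot, job, outline_of, spot_point, telemetry gives the robot as it stands. Calls block until the motion is done:
- env.movep(position, orientation): joint-space move of the TCP to a pose.
- env.servo_line(position, frame=None, max_speed=0.15, threshold=None): straight line of the TCP; frame=None keeps the orientation; max_speed is the mean speed in m/s. With threshold (N) it stops when the force on the tool has changed by that much, and returns True; else False.
- env.move_j(angles): joint-space move.
- set_gripper(opening, grip_force=None): opening from 0.0 (shut) to 1.0 (fully open); grip_force is the grip in N (None keeps the last); returns when the fingers have stopped.
- env.sleep(seconds).
- env.ik(position, orientation): joint angles nearest the present ones, or None.
- snapshot(name): name is "scene" or "side" or "wrist"; returns a dict with "color" (420x560x3 uint8, blue, green, red), "K" (3x3 intrinsics, pixels), "eye" and "attitude" of the camera in the world. Camera axes: x right, y up, looking along -z (the intrinsics and any distortion apply to the point x, -y, -z); pixel columns grow to the right and rows downward; lengths in m; the calibration is good to about 2 mm. A picture is of the moment at which its call begins. There is no depth.
A pose or a line that the arm cannot do raises env.MotionError and nothing moves.
- job.job_done(): hands the job in; it is judged then, once.
Trained networks look in the newest picture that a camera, given by its name, has taken for a name from the list of things; names that differ only in an ending like _2 or _b are one class to them, and where a whole thing is asked for, a point or a joint stands for the part that bears it (a point fixed in the world has none). Each returns a list of dicts, best first, with "conf" (0 to 1); they miss things now and then, are a little off and sometimes report something else, mostly with a low value. They report only what shows in the picture. A call takes as long as a camera call. They do not tell look-alikes from the thing itself.
- outline_of(name, camera): "region" (420x560 bool, what is visible of it) and "location" ([row, column] in pixels, amid what is visible of it).
- spot_point(name, camera): "location" ([row, column] in pixels: a listed point, or the origin of a listed thing).
Readings, each from a call of its own:
- telemetry.get_t(): time.
- telemetry.get_joints(): joint angles.
- telemetry.get_qvel(): joint speeds.
- telemetry.get_joint_efforts(): joint torques, N m.
- telemetry.get_eef_pos(): TCP position.
- telemetry.get_tool_rot(): TCP orientation.
- telemetry.get_ft_force(): force on the tool from outside, world axes, zero at the start.
- telemetry.get_wrist_torque(): the same for the moment, N m.
- telemetry.get_gripper_width(): opening from 0.0 (shut) to 1.0 (fully open).
- telemetry.get_grip_force(): force on a finger pad.
Only numpy, scipy, OpenCV 4.12 (cv2) and the standard library are available. Lean on these libraries where they do the work, as an engineer would, in place of code of your own. Each camera call takes 0.05 s, during which the arm holds its last target. There are 200 camera calls.

## Working session

There is one attempt and no reset: what is moved stays moved. The work goes in short steps, each a Python script; the robot and the scene stay as the last script left them, time stands still between calls to the robot, and variables do not carry over. Pictures are saved under pics/ and viewed, at most 14 in all, crops included, and the job is handed in when it is done.

```bash
ls; mkdir -p pics
python3 - <<'E'
from cell import *
import cv2
for n in ("scene","side"):
    s=snapshot(n); cv2.imwrite(f"pics/{n}0.png",s["color"]); print(n,s["K"],s["eye"],s["attitude"],[k for k in s])
print(telemetry.get_t())
E
```

```text
pics
scene [[415.02114483   0.         267.6695883 ]
 [  0.         415.02114483 205.24604034]
 [  0.           0.           1.        ]] [ 1.40606075 -0.34294605  1.02241715] [0.65979462 0.43430384 1.10460122] ['color', 'K', 'eye', 'attitude']
side [[434.28432954   0.         277.58377537]
 [  0.         434.28432954 221.32042591]
 [  0.           0.           1.        ]] [0.19330854 0.85633458 0.80091674] [ 0.27971752 -1.2860785  -2.4166072 ] ['color', 'K', 'eye', 'attitude']
0.1
```

View pics/scene0.png

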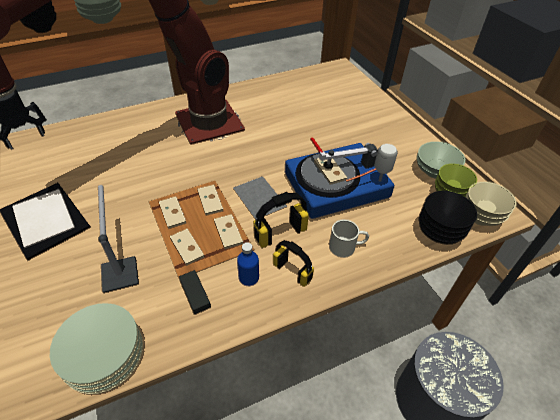

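View pics/side0.png

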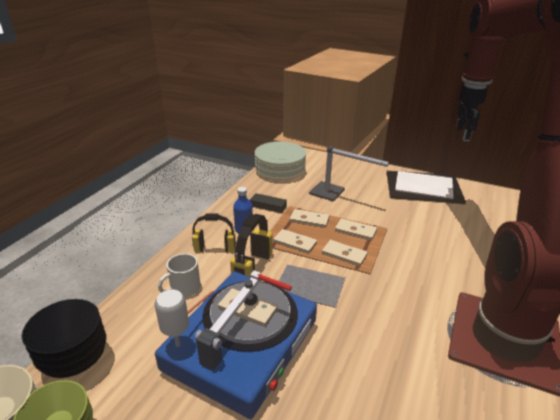

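The scene picture shows four batts on the ware board (170,210; 210,198; 187,245; 228,232), the grey mat (262,200), and the grinder (disc 330,172; red handle 317,147). The ear defenders come in two sizes (280,220 and 293,262). The bar's post is at (118,272), the bottle at (248,265) and the mug at (344,237). The dark clipboard (42,220) is a look-alike of the mat.

```bash
cat > h.py <<'E'
from cell import env,set_gripper,snapshot,job,outline_of,spot_point,telemetry
import numpy as np, cv2
from scipy.spatial.transform import Rotation as R
def ray(s,px):
    K=s["K"]; u=np.array([(px[1]-K[0,2])/K[0,0],-(px[0]-K[1,2])/K[1,1],-1.])
    return np.array(s["eye"]),R.from_rotvec(s["attitude"]).apply(u)
def onz(s,px,z):
    o,d=ray(s,px); return o+d*(z-o[2])/d[2]
def proj(s,p):
    c=R.from_rotvec(s["attitude"]).inv().apply(np.array(p)-s["eye"]); K=s["K"]
    return np.array([K[1,2]+K[1,1]*c[1]/c[2]*1, K[0,2]-K[0,0]*c[0]/c[2]])
def tri(s1,p1,s2,p2):
    o1,d1=ray(s1,p1);o2,d2=ray(s2,p2)
    t=np.linalg.lstsq(np.stack([d1,-d2],1),o2-o1,rcond=None)[0]
    a,b=o1+d1*t[0],o2+d2*t[1]; return (a+b)/2,np.linalg.norm(a-b)
def rect(s,region,z):
    """min-area rectangle of a region back-projected on plane z: centre, (long, short), angle of long side"""
    c=max(cv2.findContours(region.astype(np.uint8),cv2.RETR_EXTERNAL,cv2.CHAIN_APPROX_NONE)[0],key=cv2.contourArea)[:,0]
    P=np.array([onz(s,(v,u),z)[:2] for u,v in c],np.float32)
    (cx,cy),(w,h),_=r=cv2.minAreaRect(P*1000); b=cv2.boxPoints(r)
    e=[b[1]-b[0],b[2]-b[1]]; e=max(e,key=np.linalg.norm)
    return np.array([cx,cy])/1000,sorted([w,h])[::-1],(np.arctan2(e[1],e[0])+np.pi/2)%np.pi-np.pi/2
def down(yaw):
    """tool down, closing line (tool y) at world angle yaw"""
    y=np.array([np.cos(yaw),np.sin(yaw),0]);z=np.array([0,0,-1.])
    return R.from_matrix(np.stack([np.cross(y,z),y,z],1)).as_rotvec()
E
python3 - <<'E'
from h import *
np.set_printoptions(precision=3,suppress=True)
S={n:snapshot(n) for n in("scene","side")}
print(proj(S["scene"],[0,0,0]))
for n in ["grinder","disc","presser_hinge","presser_handle","ware_board","felt_mat","batt_a","ear_defenders","crown","hang_bar","bar_mid","water_bottle","tea_mug","rubbing_stone"]:
    r={c:[(x["location"],round(x["conf"],2)) for x in spot_point(n,c)] for c in S}
    print(n); 
    for c in r: print("  ",c,[(np.round(l).astype(int).tolist(),f) for l,f in r[c]][:7])
    for l,f in r["scene"]:
        best=sorted([(*tri(S["scene"],l,S["side"],m),) for m,_ in r["side"]],key=lambda t:t[1])[:2]
        print("     ",np.round(l).astype(int),[(b[0],round(float(b[1]),4)) for b in best])
for n,z in [("ware_board",.006),("felt_mat",.004),("batt_b",.02)]:
    for c in S:
        for o in outline_of(n,c)[:7]: print(n,c,round(o["conf"],2),o["location"],rect(S[c],o["region"],z))
print(telemetry.get_t(),telemetry.get_tool_rot())
E
```

```text
[120.709 208.98 ]
grinder
   scene [([186, 338], 0.6), ([247, 339], 0.44)]
   side [([349, 239], 0.95), ([282, 273], 0.24), ([307, 250], 0.2)]
      [186 338] [(array([0.549, 0.295, 0.004]), 0.0022), (array([0.577, 0.243, 0.064]), 0.0548)]
      [247 339] [(array([ 0.65 ,  0.216, -0.155]), 0.0902), (array([ 0.676,  0.161, -0.07 ]), 0.1463)]
disc
   scene [([167, 330], 0.96)]
   side [([308, 252], 0.81), ([242, 293], 0.56), ([303, 248], 0.18)]
      [167 330] [(array([0.55 , 0.249, 0.106]), 0.0054), (array([0.539, 0.254, 0.097]), 0.01)]
presser_hinge
   scene [([152, 368], 0.9)]
   side [([339, 205], 0.61)]
      [152 368] [(array([0.561, 0.391, 0.132]), 0.0065)]
presser_handle
   scene [([146, 317], 0.92)]
   side [([284, 277], 0.94), ([306, 250], 0.63)]
      [146 317] [(array([0.493, 0.224, 0.163]), 0.009), (array([0.505, 0.255, 0.142]), 0.0621)]
ware_board
   scene [([226, 199], 0.8), ([197, 263], 0.2)]
   side [([236, 326], 0.8)]
      [226 199] [(array([ 0.525, -0.207, -0.002]), 0.011)]
      [197 263] [(array([ 0.513, -0.023,  0.094]), 0.1129)]
felt_mat
   scene [([199, 260], 0
[... 4360 characters left out ...]
21.0658187866211, 77.167724609375], np.float32(0.15589976))
batt_b side 0.84 [231.8, 355.1] (array([ 0.444, -0.259]), [127.92964935302734, 95.92315673828125], np.float32(0.023182869))
batt_b side 0.79 [255.5, 344.3] (array([ 0.439, -0.13 ]), [123.6890869140625, 74.31175231933594], np.float32(-0.060622096))
batt_b side 0.75 [306.6, 251.7] (array([0.562, 0.185]), [86.3902587890625, 79.35347747802734], np.float32(-0.037682533))
batt_b side 0.65 [200.5, 267.7] (array([ 0.762, -0.282]), [133.2827911376953, 88.18433380126953], np.float32(0.12142408))
batt_b side 0.29 [209.3, 241.5] (array([ 0.824, -0.218]), [276.45318603515625, 63.66291427612305], np.float32(-1.0467688))
1.9 [ 3.098  0.522 -0.   ]
```

Candidates before the first reach:
- **Ear defenders:** scene (197,283) has its crown triangulated at 167 mm high, which matches the 165 mm given. The pair at (246,296) is only 126 mm high, so it is the look-alike.
- **Mat:** (199,260) is grey and 170x120 mm. The clipboard at (220,42) is the other candidate.
- **Batts:** four on the board, plus one on the disc at (172,332).

Next I take wrist views from above at each station.

```bash
cat >> h.py <<'E'
def yawfix(yaw,p):
    """the equivalent closing angle nearest the radial direction (last joint near 0)"""
    a=np.arctan2(p[1],p[0]); return a+(yaw-a+np.pi/2)%np.pi-np.pi/2
def go(p,yaw): env.movep(np.array(p,float),down(yawfix(yaw,p)))
def line(p,v=.15,**k): return env.servo_line(np.array(p,float),max_speed=v,**k)
E
python3 - <<'E'
from h import *
import pickle
np.set_printoptions(precision=3,suppress=True)
D={}
for k,p,yaw in [("bar",(.47,-.43,.42),-1.2),("board",(.48,-.18,.45),-.35),("mat",(.52,.02,.45),0.),("grinder",(.52,.24,.45),.45)]:
    try: go(p,yaw)
    except env.MotionError as e: print(k,e); go((p[0],p[1],p[2]-.05),yaw)
    s=snapshot("wrist"); cv2.imwrite(f"pics/w_{k}.png",s["color"])
    D[k]=dict(s=s,pts={n:spot_point(n,"wrist") for n in ["disc","presser_hinge","presser_handle","hang_bar","bar_mid","crown","ear_defenders","batt_b","felt_mat"]},out={n:outline_of(n,"wrist") for n in["batt_b","felt_mat"]})
    print(k,s["eye"],R.from_rotvec(s["attitude"]).as_matrix()[:,2],telemetry.get_joints())
pickle.dump(D,open("D.pkl","wb"))
g=[D[k]["s"]["color"] for k in D]
cv2.imwrite("pics/mosaic.png",cv2.resize(np.vstack([np.hstack(g[:2]),np.hstack(g[2:])]),(800,600),interpolation=cv2.INTER_AREA))
for k in D:
    s=D[k]["s"]
    for n,z in dict(disc=.092,presser_hinge=.14,presser_handle=.168,bar_mid=.175,crown=.165,felt_mat=.004,batt_b=.013).items():
        print(k,n,[(np.round(x["location"]).astype(int).tolist(),round(x["conf"],2),onz(s,x["location"],z)[:2]) for x in D[k]["pts"][n] if x["conf"]>.3])
    for n,z in [("batt_b",.02),("felt_mat",.004)]:
        for o in D[k]["out"][n]:
            if o["conf"]>.3: print(k,"OUT",n,np.round(o["location"]),round(o["conf"],2),rect(s,o["region"],z))
E
```

```text
bar [ 0.54  -0.404  0.536] [0.278 0.108 0.955] [ 0.747  0.285 -0.102  1.199  0.029  1.659 -0.549]
board [ 0.506 -0.11   0.567] [0.102 0.281 0.954] [ 0.597  0.038 -0.336  1.426  0.013  1.679 -0.088]
mat [0.52  0.096 0.567] [-0.001  0.299  0.954] [ 0.385  0.068 -0.54   1.401  0.035  1.682 -0.15 ]
grinder [0.488 0.308 0.567] [-0.13   0.27   0.954] [ 0.103  0.218 -0.757  1.273  0.151  1.708 -0.172]
bar disc []
bar presser_hinge []
bar presser_handle []
bar bar_mid [([155, 320], 0.89, array([ 0.513, -0.461]))]
bar crown []
bar felt_mat [([107, 95], 0.52, array([ 0.442, -0.135]))]
bar batt_b [([108, 94], 0.94, array([ 0.441, -0.139])), ([138, 179], 0.83, array([ 0.445, -0.271])), ([31, 206], 0.8, array([ 0.603, -0.267]))]
bar OUT batt_b [135. 182.] 0.94 (array([ 0.448, -0.271]), [121.6811294555664, 64.9797592163086], np.float32(0.010297537))
bar OUT batt_b [ 40. 204.] 0.85 (array([ 0.594, -0.268]), [104.67320251464844, 60.891815185546875], np.float32(0.14431202))
bar OUT batt_b [ 21. 107.] 0.61 (array([ 0.57 , -0.131]), [68.58500671386719, 64.60274505615234], np.float32(-0.050041556))
bar 
[... 3033 characters left out ...]
array([ 0.595, -0.135])), ([389, 214], 0.75, array([ 0.605, -0.265]))]
grinder OUT batt_b [379. 199.] 0.93 (array([ 0.57, -0.24]), [69.95842742919922, 52.45642852783203], np.float32(0.87046754))
grinder OUT batt_b [322. 183.] 0.81 (array([ 0.493, -0.136]), [68.39115142822266, 17.215286254882812], np.float32(1.5589811))
grinder OUT batt_b [158. 300.] 0.69 (array([0.52 , 0.243]), [72.01329040527344, 61.995094299316406], np.float32(1.5272199))
grinder OUT batt_b [340. 234.] 0.63 (array([ 0.595, -0.122]), [122.28089141845703, 72.15382385253906], np.float32(-0.05154419))
grinder OUT felt_mat [253. 212.] 0.84 (array([0.486, 0.024]), [175.2935333251953, 124.07261657714844], np.float32(0.110411406))
```

View pics/mosaic.png

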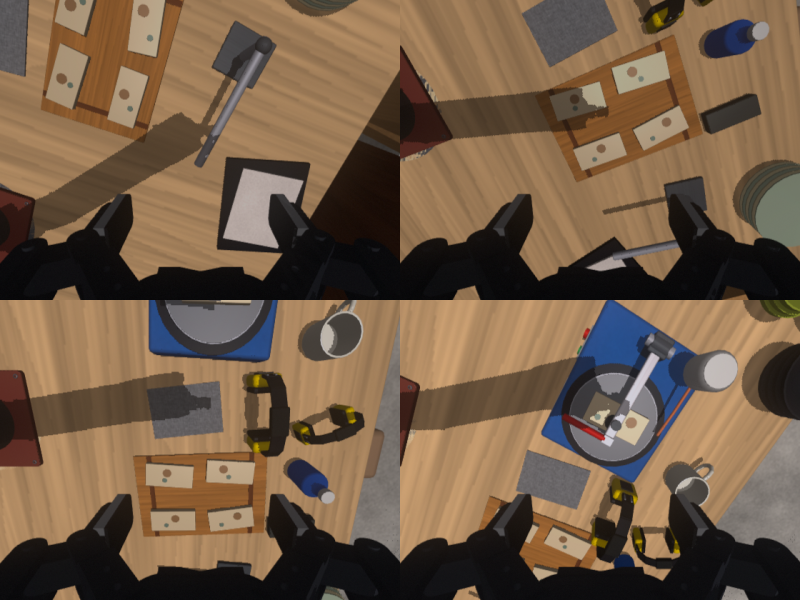

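The wrist views agree: mat at (.486,.023) with yaw ≈ 0.105 and four batts on the board, with the full-size ear defenders at mosaic px (268,415). The bar's free end is toward the robot, and the red pin is at mosaic px (585,428). Next come the grinder's yaw and the close check of the ear defenders and handle.

Run:
```python
from h import *
import pickle
np.set_printoptions(precision=3,suppress=True)
D=pickle.load(open("D.pkl","rb")); s=D["grinder"]["s"]; im=s["color"]
hsv=cv2.cvtColor(im,cv2.COLOR_BGR2HSV)
red=(((hsv[...,0]<6)|(hsv[...,0]>174))&(hsv[...,1]>180)&(hsv[...,2]>90)).astype(np.uint8)
n,l,st,c=cv2.connectedComponentsWithStats(red); i=1+np.argmax(st[1:,4]*(np.hypot(c[1:,1]-177,c[1:,0]-255)<40)); print(st[i])
print("pin",rect(s,l==i,.168))
blue=((abs(hsv[...,0].astype(int)-112)<12)&(hsv[...,1]>150)&(hsv[...,2]>40)).astype(np.uint8); blue[250:]=0
blue=cv2.morphologyEx(blue,cv2.MORPH_OPEN,np.ones((5,5),np.uint8))
print("housing",rect(s,blue,.075),"c expected from disc")
for nm in("presser_hinge","presser","grinder","disc"):
    print(nm,[(np.round(x["location"]),round(x["conf"],2),onz(s,x["location"],.14)) for x in spot_point(nm,"wrist")])
a=im[110:260,190:350]; b=D["mat"]["s"]["color"][90:240,320:520]
cv2.imwrite("pics/crop.png",cv2.resize(np.hstack([a,b]),None,fx=2.2,fy=2.2,interpolation=cv2.INTER_CUBIC))
print(telemetry.get_t())
```

```text
[228 161  59  35 421]
pin (array([0.497, 0.223]), [80.1844253540039, 10.057833671569824], np.float32(-0.06830394))
housing (array([0.49 , 0.376]), [123.2096939086914, 106.69216918945312], np.float32(1.5045849)) c expected from disc
presser_hinge []Traceback (most recent call last):
  File "<stdin>", line 13, in <module>
ValueError: it knows: bar_mid, batt, crown, disc, ear_defenders, felt_mat, grinder, hang_bar, presser_handle, presser_hinge, rubbing_stone, tea_mug, ware_board, water_bottle
```

Run:
```python
from h import *
import pickle
D=pickle.load(open("D.pkl","rb"))
a=D["grinder"]["s"]["color"][110:260,190:350]; b=D["mat"]["s"]["color"][90:240,320:520]
cv2.imwrite("pics/crop.png",cv2.resize(np.hstack([a,b]),None,fx=2.2,fy=2.2,interpolation=cv2.INTER_CUBIC))
```

```text
(no output)
```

View pics/crop.png

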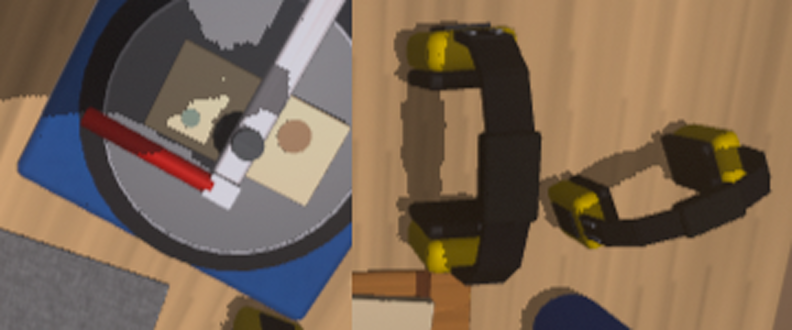

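The crop shows the red pin free of the arm (left, 150,150) and batt_a under the foot. On the right, the wide ear defenders (500,170) stand next to the small pair (690,190), so the wide pair is the target. Now I swing the presser up.

```bash
cat >> h.py <<'E'
GY=-.067; C,S_=np.cos(GY),np.sin(GY)
HND0=np.array([.496,.223])
def g2w(x,y): return np.array([C*x-S_*y,S_*x+C*y])
HINGE=HND0-g2w(-.05,-(.18*np.cos(.1)-.01*np.sin(.1))); DISC=HINGE+g2w(0,-.15)
def hnd(t,dz=.006):
    return np.append(HINGE+g2w(-.05,-(.18*np.cos(t)-.01*np.sin(t))),.14+.18*np.sin(t)+.01*np.cos(t)+dz)
GYAW=np.pi/2+GY
E
python3 - <<'E'
from h import *
np.set_printoptions(precision=3,suppress=True)
print(HINGE,DISC,telemetry.get_t())
p=hnd(.1); q=hnd(1.45)
print([env.ik(x,down(yawfix(GYAW,x))) is not None for x in (p,q,q+[0,0,.06])])
set_gripper(.6); go(p+[0,0,.12],GYAW); line(p,.1,threshold=15)
print(telemetry.get_eef_pos(),p,telemetry.get_ft_force())
set_gripper(0,40); print("w",telemetry.get_gripper_width(),telemetry.get_grip_force(),telemetry.get_ft_force())
for t in np.linspace(.1,1.45,13)[1:]:
    line(hnd(t),.12)
    print(round(t,2),telemetry.get_ft_force(),telemetry.get_gripper_width())
s=snapshot("wrist");cv2.imwrite("pics/w1.png",s["color"]);
s=snapshot("side");cv2.imwrite("pics/s1.png",s["color"]);print(telemetry.get_t())
E
```

```text
[0.558 0.397] [0.548 0.248] 8.3917
[True, True, True]
[0.496 0.223 0.175] [0.496 0.223 0.174] [-0.815 -0.406 -0.326]
w 0.12091931033144462 38.89779210090637 [-0.381 -0.706  0.957]
0.21 [-0.324 -2.489  1.554] 0.12035873101498154
0.32 [ 0.175 -4.196  1.553] 0.11934942419173557
0.44 [-1.207 -6.734  2.417] 0.1243551575399899
0.55 [-3.762 -9.877  6.079] 0.12699347942256
0.66 [ -4.731 -11.724  11.084] 0.1168146860259876
0.77 [ -7.538 -14.633  17.171] 0.12265373689894053
0.89 [ -7.802 -15.547  21.577] 0.12387893176080926
1.0 [ -6.036 -11.98   22.714] 0.12203308015568044
1.11 [-2.93  -5.39  18.243] 0.12334933848286621
1.23 [ 1.043 -2.605 13.005] 0.12598271450878692
1.34 [ 0.773 -0.846  9.742] 0.12197656147245267
1.45 [2.372 1.151 4.655] 0.12290725528914609
15.5083
```

View pics/s1.png

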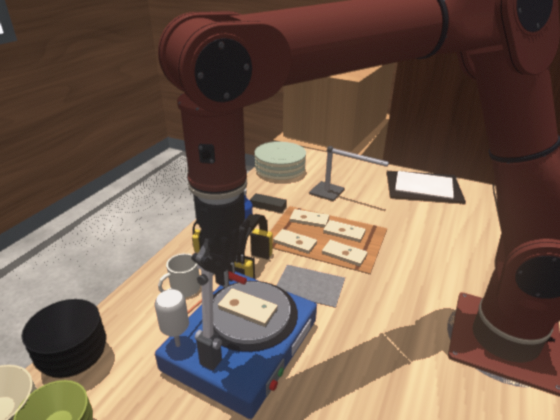

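The presser stands upright, with its pin gripped at (237,277), and batt_a lies bare on the disc (248,307). One board batt, near (345,230), seems to have been knocked, so I will measure those again. I let go and fetch batt_a.

```bash
cat >> h.py <<'E'
def batts(z,cam="wrist"):
    s=snapshot(cam); r=[]
    for o in outline_of("batt_a",cam):
        if o["conf"]<.35: continue
        c,d,a=rect(s,o["region"],z)
        r.append((c,d,float(a),round(o["conf"],2)))
    return s,r
def pick(c,a,surf,up=.3):
    set_gripper(1.0); go((*c,surf+.12),a+np.pi/2); hit=line((*c,surf+.021),.12,threshold=15)
    set_gripper(0,60); w=telemetry.get_gripper_width()*85
    print("pick",hit,"width mm",round(w,1),"z",telemetry.get_eef_pos()[2])
    line((*c,up),.2); print("held",telemetry.get_gripper_width()*85,telemetry.get_ft_force())
def place(c,a,surf,up=.2):
    go((*c,max(surf+.1,.15)),a+np.pi/2); line((*c,surf+.035),.15)
    hit=line((*c,surf+.017),.03,threshold=5); z=telemetry.get_eef_pos()[2]
    set_gripper(1.0); print("place",hit,"z above surf",z-surf,telemetry.get_eef_pos()); line((*c,up),.2)
E
python3 - <<'E'
from h import *
np.set_printoptions(precision=3,suppress=True)
set_gripper(.5); p=hnd(1.45); line(p+[0,0,.08],.15); print(telemetry.get_eef_pos(),telemetry.get_ft_force())
go((.535,.24,.41),GYAW)
s,r=batts(.106); cv2.imwrite("pics/w2.png",s["color"])
for x in r: print(x)
r=[x for x in r if np.hypot(*(x[0]-DISC))<.06]
print(spot_point("batt_a","wrist")[:2],[onz(s,x["location"],.092) for x in spot_point("disc","wrist")[:1]])
if r and abs(r[0][1][0]-120)<8 and abs(r[0][1][1]-60)<10: pick(r[0][0],r[0][2],.092,.32)
print(telemetry.get_t())
E
```

```text
[0.507 0.389 0.405] [-0.5    0.543 -0.226]
(array([ 0.571, -0.062]), [102.72908020019531, 58.410282135009766], -0.06710338592529297, 0.93)
(array([ 0.445, -0.07 ]), [99.09318542480469, 57.241390228271484], -0.06933355331420898, 0.88)
(array([ 0.602, -0.142]), [53.19647979736328, 20.269742965698242], -0.3167860507965088, 0.74)
(array([0.547, 0.251]), [119.82257843017578, 59.085350036621094], -0.0381312370300293, 0.55)
[{'location': [112.9, 25.1], 'conf': 0.86}, {'location': [215.2, 59.4], 'conf': 0.65}] []
pick False width mm 58.3 z 0.11420757956422577
held 58.393225367437886 [ 0.458  0.258 -2.033]
21.2917
```

View pics/w2.png

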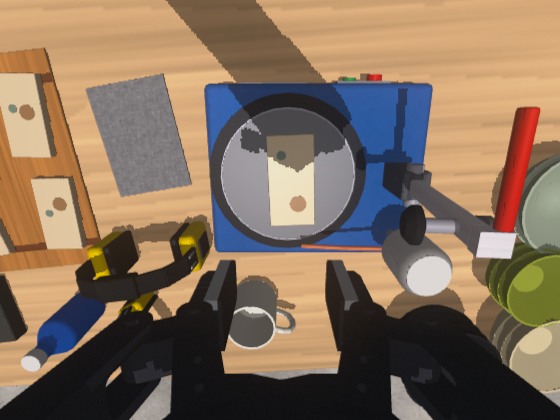

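batt_a is centred on the disc (px 292,180), it has been gripped at 58 mm width, and its weight shows in the force reading. I place it on the mat, check it, and lower the presser.

Run:
```python
from h import *
np.set_printoptions(precision=3,suppress=True)
M=np.array([.486,.023]); A=.105
place(M,A,.004,.3)
go((.486,.023,.42),0.)
s,r=batts(.018)
for x in r: print(x)
cv2.imwrite("pics/w3.png",s["color"])
set_gripper(.5)
p=hnd(1.45); go(p+[0,0,.08],GYAW); line(p,.1,threshold=12)
set_gripper(0,40); print("w",telemetry.get_gripper_width(),telemetry.get_ft_force())
for t in np.linspace(1.45,0.05,13)[1:]: line(hnd(t),.12)
print(telemetry.get_ft_force(),telemetry.get_gripper_width())
h=line(hnd(-.04),.03,threshold=15); print(h,telemetry.get_ft_force(),telemetry.get_eef_pos(),hnd(0))
env.sleep(.3); s=snapshot("side"); cv2.imwrite("pics/s2.png",s["color"]); print(telemetry.get_t())
```

```text
place True z above surf 0.02209960785333363 [0.485 0.023 0.025]
(array([0.486, 0.024]), [119.25031280517578, 61.53193283081055], 0.11853623390197754, 0.86)
(array([ 0.594, -0.127]), [120.79887390136719, 64.60575103759766], -0.0662156343460083, 0.79)
(array([ 0.441, -0.136]), [119.99687957763672, 64.96493530273438], -0.08347666263580322, 0.75)
(array([ 0.601, -0.261]), [121.40934753417969, 68.15763854980469], 0.1495802402496338, 0.68)
(array([ 0.476, -0.243]), [120.04725646972656, 71.16820526123047], -0.0003660917282104492, 0.63)
w 0.11980512855445906 [-0.413  0.492  3.227]
[ 3.115  2.529 -3.755] 0.12183881080366081
True [-2.471 -0.987  7.378] [0.496 0.221 0.153] [0.496 0.221 0.156]
36.0417
```

View pics/s2.png

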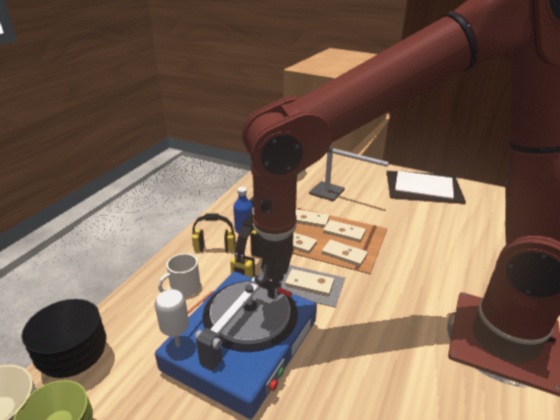

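The presser is fully down (pin about 150 mm high), and batt_a sits in the middle of the mat (310,282). The knocked batt is now at (.476,-.243). Next I stack the board batts, measuring again before each pick.

```bash
cat > stack.py <<'E'
from h import *
import sys
np.set_printoptions(precision=3,suppress=True)
M=np.array([.486,.023]); A=.108
def find(n):
    go((.5,-.16,.42),-.3)
    s,r=batts(.02); cv2.imwrite(f"pics/b{n}.png",s["color"])
    return [x for x in r if x[0][1]<-.06 and abs(x[1][0]-120)<6 and 56<x[1][1]<76]
for n in range(int(sys.argv[1]),int(sys.argv[2])):
    r=find(n); print(n,[(x[0],np.round(x[1]),round(x[2],3),x[3]) for x in r])
    if not r: r=find(n)
    if not r: break
    c,_,a,_=max(r,key=lambda x:x[0][1])
    pick(c,a,.006,.25)
    if telemetry.get_gripper_width()<.5: print("lost"); break
    place(M,A,.004+.014*n,.004+.014*n+.15)
    print(telemetry.get_t())
E
python3 - <<'E'
from h import *
set_gripper(.5); p=hnd(0); line(p+[0,0,.15],.15)
s=snapshot("scene")
E
python3 stack.py 1 3
python3 - <<'E'
from h import *
go((.486,-.03,.42),0.)
s,r=batts(.046); cv2.imwrite("pics/w4.png",s["color"])
for x in r: print(x)
E
```

```text
1 [(array([ 0.602, -0.262]), array([121.,  65.]), 0.145, 0.9), (array([ 0.442, -0.138]), array([119.,  61.]), -0.058, 0.84), (array([ 0.477, -0.243]), array([120.,  64.]), 0.009, 0.56)]
pick False width mm 58.0 z 0.028014353737570205
held 57.87950201997579 [-0.056  0.382 -1.857]
place True z above surf 0.02201639629622206 [0.486 0.023 0.039]
46.8667
2 [(array([ 0.594, -0.128]), array([120.,  60.]), -0.061, 0.86), (array([ 0.602, -0.262]), array([121.,  66.]), 0.133, 0.72), (array([ 0.476, -0.243]), array([123.,  65.]), 0.011, 0.59)]
pick False width mm 58.1 z 0.028203979346709922
held 58.122474126951964 [ 0.091 -0.518 -2.725]
place True z above surf 0.022142654156376194 [0.486 0.023 0.053]
55.8
(array([0.48635709, 0.02344444]), [119.42082977294922, 60.178619384765625], 0.11285507678985596, 0.83)
(array([ 0.59438342, -0.24492651]), [112.04888153076172, 66.92478942871094], 0.14458250999450684, 0.62)
(array([ 0.47685165, -0.22641344]), [113.39632415771484, 59.9738655090332], 0.00038802623748779297, 0.57)
```

View pics/w4.png

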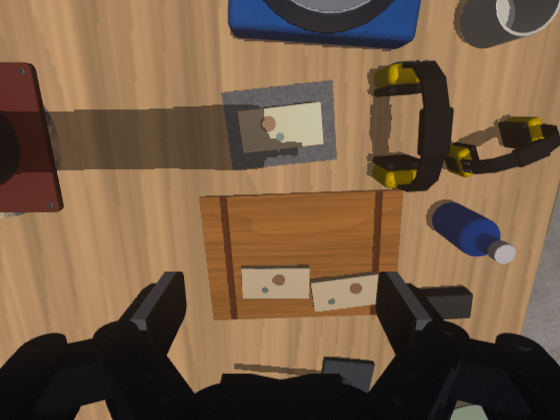

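The pile of three is square in the middle of the mat (px 280,128), and two batts are left on the board (275,282; 345,290). I continue.

```bash
python3 stack.py 3 5
python3 - <<'E'
from h import *
np.set_printoptions(precision=3,suppress=True)
go((.62,.0,.40),0.)
s,r=batts(.074); cv2.imwrite("pics/w5.png",s["color"])
for x in r: print(x)
print("crown",[(x["location"],x["conf"],onz(s,x["location"],.165)) for x in spot_point("crown","wrist")])
for o in outline_of("ear_defenders","wrist"):
    print("ear",o["location"],o["conf"])
    hsv=cv2.cvtColor(s["color"],cv2.COLOR_BGR2HSV)
    y=(o["region"].astype(bool)&(abs(hsv[...,0].astype(int)-27)<8)&(hsv[...,1]>150)).astype(np.uint8)
    y=cv2.morphologyEx(y,cv2.MORPH_CLOSE,np.ones((9,9),np.uint8))
    n,l,st,c=cv2.connectedComponentsWithStats(y); k=1+np.argsort(-st[1:,4])[:2]
    print([(st[i,4],c[i][::-1],onz(s,c[i][::-1],.06)) for i in k])
print(telemetry.get_t())
E
```

```text
3 [(array([ 0.477, -0.243]), array([120.,  63.]), 0.004, 0.88), (array([ 0.601, -0.262]), array([120.,  65.]), 0.152, 0.72)]
pick False width mm 58.2 z 0.028172283258658087
held 58.0687742147875 [-0.303  0.023 -2.893]
place True z above surf 0.02214139744855273 [0.486 0.023 0.067]
65.4167
4 []
(array([0.491, 0.025]), [119.49832153320312, 58.634708404541016], 0.09888839721679688, 0.85)
(array([0.555, 0.026]), [30.55974578857422, 5.335966110229492], -1.4453967809677124, 0.65)
(array([ 0.603, -0.223]), [110.5864028930664, 60.45441818237305], 0.15885210037231445, 0.62)
crown [([163.3, 316.0], 0.67, array([0.659, 0.022, 0.165])), ([239.4, 369.7], 0.46, array([ 0.723, -0.066,  0.165]))]
ear [148.5, 309.6] 0.89
[(np.int32(315), array([ 97.81 , 291.997]), array([0.636, 0.092, 0.06 ])), (np.int32(255), array([201.106, 297.631]), array([ 0.645, -0.049,  0.06 ]))]
ear [173.2, 423.3] 0.8
[(np.int32(384), array([147.792, 439.594]), array([0.839, 0.027, 0.06 ])), (np.int32(373), array([177.592, 370.756]), array([ 0.748, -0.015,  0.06 ]))]
68.2667
```

View pics/w5.png

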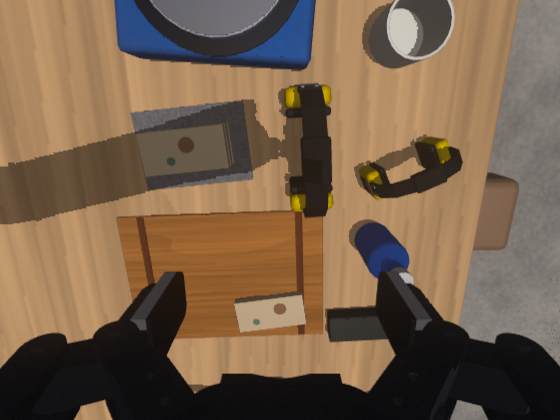

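Four are piled, and the last batt is in plain view on the board (270,313); the network only missed it. I try again from a slightly different viewpoint.

```bash
sed -i 's/go((.5,-.16,.42),-.3)/go((.54,-.19,.42),-.25)/' stack.py; python3 stack.py 4 5
python3 - <<'E'
from h import *
np.set_printoptions(precision=3,suppress=True)
def obs(p,yaw):
    go(p,yaw); s=snapshot("wrist")
    print("crown",[(np.round(x["location"]),round(x["conf"],2),onz(s,x["location"],.165)) for x in spot_point("crown","wrist")])
    for o in outline_of("ear_defenders","wrist"):
        if o["location"][1]<380: print("ear",o["location"],o["conf"],rect(s,o["region"],.1))
    return s
s=obs((.60,.0,.42),0.); cv2.imwrite("pics/w6.png",s["color"])
_,r=batts(.074); print(r[:2])
s=obs((.64,.03,.38),0.1); cv2.imwrite("pics/w7.png",s["color"])
print(telemetry.get_t())
E
```

```text
4 [(array([ 0.602, -0.262]), array([119.,  63.]), 0.145, 0.58)]
pick False width mm 57.7 z 0.028359774917578868
held 57.8687424482813 [ 0.106  0.476 -2.435]
place True z above surf 0.022268700501544184 [0.486 0.023 0.082]
76.675
crown [(array([162., 333.]), 0.94, array([0.659, 0.021, 0.165])), (array([175., 441.]), 0.91, array([0.783, 0.006, 0.165]))]
ear [149.2, 326.0] 0.82 (array([0.656, 0.024]), [168.0264892578125, 62.6596794128418], np.float32(-1.5108995))
[(array([0.487, 0.023]), [121.3166732788086, 62.008541107177734], 0.10623776912689209, 0.62), (array([0.55 , 0.026]), [4.075367450714111, 1.3905634880065918], 1.5388909578323364, 0.61)]
crown [(array([221., 415.]), 0.88, array([0.786, 0.01 , 0.165])), (array([198., 298.]), 0.71, array([0.659, 0.022, 0.165])), (array([267., 352.]), 0.58, array([ 0.728, -0.051,  0.165]))]
ear [180.0, 294.8] 0.7 (array([0.657, 0.024]), [170.65704345703125, 55.87736129760742], np.float32(-1.5106337))
78.7167
```

View pics/w6.png

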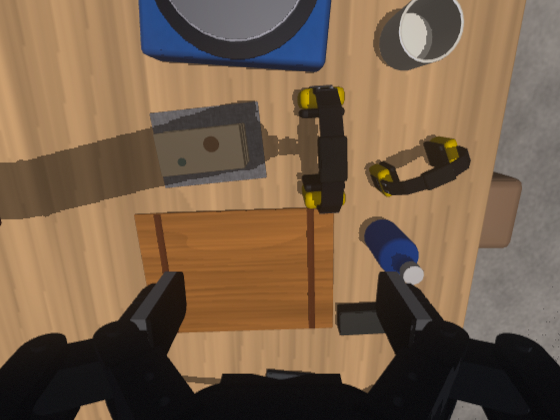

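All five are piled (px 203,150), centred at (.487,.023). The ear defenders' crown is at (.660,.022) with yaw 0.06. Now I measure the bar's direction from the saved view and grasp the crown.

Run:
```python
from h import *
import pickle
np.set_printoptions(precision=3,suppress=True)
s=pickle.load(open("D.pkl","rb"))["bar"]["s"]; hsv=cv2.cvtColor(s["color"],cv2.COLOR_BGR2HSV)
m=((hsv[...,1]<60)&(hsv[...,2]>75)).astype(np.uint8); m[:,:270]=0; m[:,390:]=0; m[215:]=0; m[:85]=0
n,l,st,c=cv2.connectedComponentsWithStats(m); i=1+np.argmax(st[1:,4]); print(st[i])
print("bar part",rect(s,l==i,.167))
print("ends",onz(s,(224,283),.167),onz(s,(63,368),.167))
c=np.array([.660,.022]); y=.06
set_gripper(1.0); go((*c,.28),y); line((*c,.174),.1,threshold=10); print(telemetry.get_eef_pos())
set_gripper(0,50); print("w",telemetry.get_gripper_width()*85,telemetry.get_ft_force())
line((*c,.40),.15); print("w",telemetry.get_gripper_width()*85,telemetry.get_ft_force(),telemetry.get_wrist_torque())
s=snapshot("side"); cv2.imwrite("pics/s3.png",s["color"]); print(telemetry.get_t())
```

```text
[ 295   85   70  107 1608]
bar part (array([ 0.53 , -0.462]), [132.5069122314453, 15.696528434753418], np.float32(-0.113025784))
ends [ 0.421 -0.453  0.167] [ 0.616 -0.471  0.167]
[0.66  0.022 0.175]
w 30.71608902053272 [0.105 0.106 4.117]
w 30.465039530476535 [ 0.08  -1.079 -2.319] [ 0.043  0.011 -0.064]
82.8833
```

View pics/s3.png

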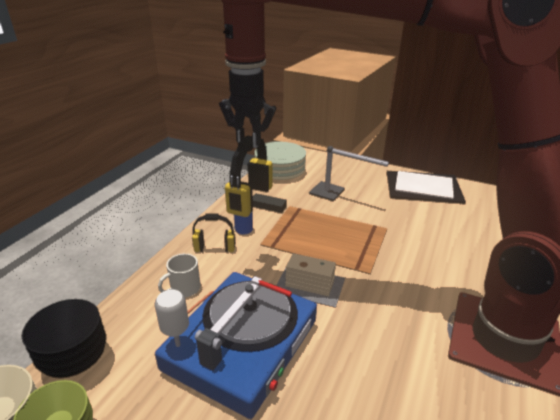

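The ear defenders hang upright in the gripper at (245,180), held at 30.5 mm and weighing about 2.4 N. The pile is intact and the presser is down. I carry them to the bar at yaw -0.11.

Run:
```python
from h import *
np.set_printoptions(precision=3,suppress=True)
c=np.array([.514,-.461]); y=-.112
go((.60,-.25,.41),-.03); go((*c,.40),y); print(telemetry.get_eef_pos(),telemetry.get_gripper_width()*85)
line((*c,.225),.12,threshold=15); h=line((*c,.198),.03,threshold=4); print(h,telemetry.get_eef_pos(),telemetry.get_ft_force())
s=snapshot("scene"); cv2.imwrite("pics/c4.png",s["color"][120:330,0:280].repeat(2,0).repeat(2,1)); print(telemetry.get_t())
```

```text
[ 0.515 -0.46   0.4  ] 30.877006745758337
True [ 0.514 -0.461  0.202] [-1.029  0.155  5.765]
87.2417
```

View pics/c4.png

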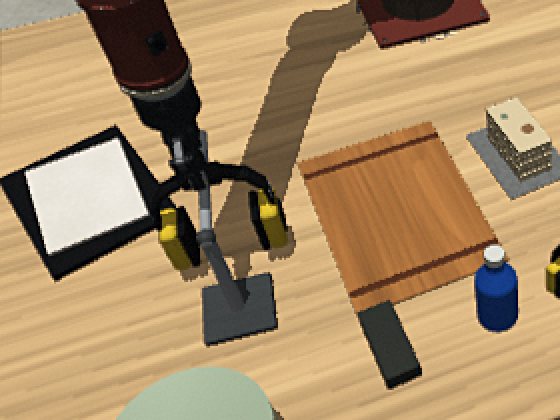

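The crown rests on the bar with one cup each side (crop px 180,235 and 268,220), and contact came at the height expected. I release it, back off, and check everything.

Run:
```python
from h import *
np.set_printoptions(precision=3,suppress=True)
set_gripper(.65); env.sleep(.3); line((.514,-.461,.36),.1); go((.48,-.2,.42),-.35)
env.sleep(1.5)
S={n:snapshot(n) for n in("scene","side","wrist")}
for n in ("crown","presser_handle","batt_a"):
    r={c:spot_point(n,c) for c in("scene","side")}
    for a in r["scene"]:
        for b in r["side"]:
            p,e=tri(S["scene"],a["location"],S["side"],b["location"])
            if e<.015: print(n,p,round(e,4))
print(hnd(0,0),hnd(.1,0))
go((.486,.0,.42),0.); _,r=batts(.074); print(r[0]); cv2.imwrite("pics/pile.png",_["color"])
a=S["scene"]["color"][110:330,40:420]; cv2.imwrite("pics/fin.png",cv2.resize(a,None,fx=2.1,fy=2.1)); print(telemetry.get_t())
```

```text
crown [ 0.516 -0.452  0.188] 0.0101
crown [ 0.803 -0.002  0.12 ] 0.0004
presser_handle [0.491 0.212 0.143] 0.0028
batt_a [0.481 0.038 0.031] 0.0106
batt_a [0.477 0.034 0.034] 0.0033
batt_a [0.485 0.027 0.046] 0.0098
batt_a [0.476 0.035 0.031] 0.0002
batt_a [0.492 0.014 0.066] 0.0015
batt_a [0.471 0.028 0.037] 0.0138
batt_a [0.479 0.022 0.049] 0.0072
batt_a [0.5   0.012 0.056] 0.014
batt_a [0.484 0.03  0.024] 0.0121
batt_a [0.479 0.025 0.027] 0.0019
batt_a [0.487 0.019 0.039] 0.0085
batt_a [0.478 0.027 0.024] 0.0013
batt_a [0.492 0.026 0.013] 0.0036
batt_a [0.486 0.024 0.013] 0.0146
batt_a [0.496 0.007 0.058] 0.0015
batt_a [0.475 0.021 0.029] 0.0109
batt_a [0.483 0.015 0.041] 0.0042
batt_a [0.474 0.023 0.026] 0.0142
[0.496 0.221 0.15 ] [0.496 0.223 0.168]
(array([0.539, 0.166]), [239.2469482421875, 78.1129150390625], 0.0003631114959716797, 0.62)
93.5583
```

View pics/fin.png

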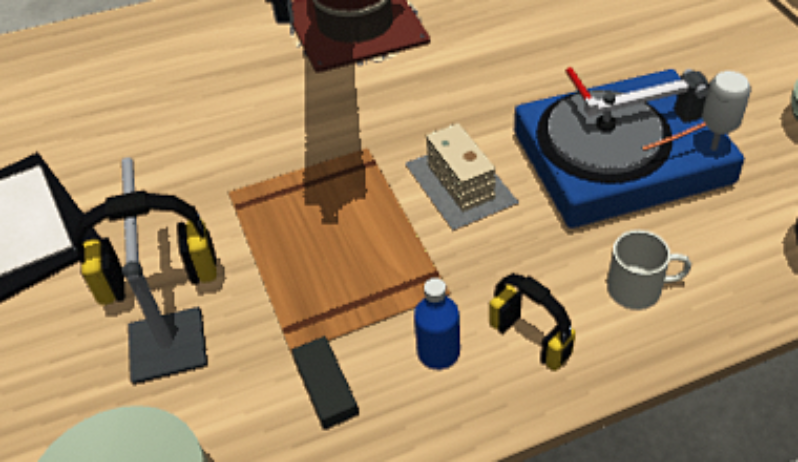

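View pics/pile.png

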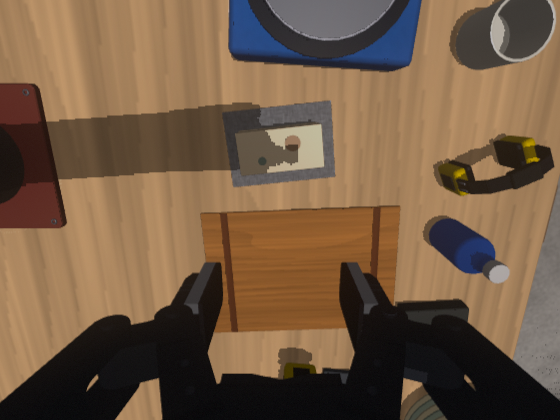

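The final views show the presser down on the bare disc (600,115) and the square pile of five in the middle of the mat (460,165). The ear defenders hang level over the bar (125,205), and the bottle, mug and stone have not moved. I hand the job in.

Run:
```python
from h import *
print(telemetry.get_qvel().__abs__().max() if hasattr(telemetry.get_qvel(),'max') else telemetry.get_qvel()); print(job.job_done(),telemetry.get_t())
```

```text
0.004819106116736343
the job is handed in; nothing more can be done
the job is handed in; nothing more can be done
```

I handed the job in at about 94 s: presser down on the bare disc, five batts in a square pile in the middle of the mat, and ear defenders hung over the bar; the final camera views showed all of this, but no verdict came back.

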